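# Secure surrendered items in the clamped case

### The job

Open the lid of the blue case right up to its stop and, with it standing open, put every surrendered item lying on the inspection desk (power bank, multi-tool, pocket knife, box cutter, lighter - whichever are there) inside. Then close the lid fully and squeeze the orange bar clamp's trigger again and again until its rubber pad grips the front of the closed lid firmly, and let the trigger spring back. Move the clamp's jaw with the trigger only, not by hand, and leave the phone, passport and metal detector alone.

Things in the scene. Friction and masses are not known exactly. Their poses are not given: they have to be found in the camera images.
- station: Blue case 130 (x) x 240 (y) mm on a base plate with an orange bar clamp on its -x side, all fixed to the desk. Origin on the desk under the case's centre; x from the clamp to the lid's hinge, y along the case, z up. Clamp housing 55 mm wide, x = -190 to -128 mm, 86 mm high. A fixed upright black handle (x = -143 to -129 mm, 28 mm wide) rises from it to 145 mm; the trigger is just behind (-x of) it.
- case_floor (a point): Centre of the case's inner floor, 11 mm above the desk; axes as station. Walls 5 mm, rim 66 mm above the desk; inside 120 (x) x 230 (y) mm, 55 mm deep.
- lid (a joint): Hinge angle of the blue lid: 0 closed, 1.65 at its stop (just past upright). Stiff hinge: it stays where it is left and takes about 1 to 6 N at the handle to move. The lid is 6 mm thick, covers the whole case, and at 0 an apron 6 mm thick hangs 28 mm below the rim in front (-x).
- lid_hinge (a point): On the hinge axis (parallel to station y), middle of the far rim: station x = 65 mm, 66 mm above the desk. Turns with the lid.
- lid_handle (a point): Middle of the lid's handle, a round steel bar 10 mm thick and 90 mm long parallel to the hinge. Lid closed, it lies 110 mm nearer the clamp than the hinge axis and 40 mm above it: its centre is 34 mm off the lid's upper face.
- lid_edge (a point): Middle of the lid's free edge, upper face; 137 mm from the hinge axis.
- jaw: Sliding jaw of the clamp with its steel bar: an orange plate 50 mm wide, 46 mm high, ahead of the housing; slides along station x to the case. Axes as the station's; its origin is the station's moved along x by the jaw's travel. Each full squeeze of the trigger moves it 4 to 5 mm; a brake holds it in between and it never goes back. Not to be pushed by hand.
- pad_face (a point): Middle of the face of the black rubber pad on the jaw, 45 mm above the desk, facing the lid's apron (+x). It starts 15 to 27 mm short of the closed lid's apron, whose face is at station x = -72 mm.
- pad (a joint): How far the rubber pad is pressed in, m: 0 free, 0.008 fully (3 N per mm). A firm grip is half-way or so (at least 0.003). The reading grows only once the pad presses on the closed lid.
- trigger (a joint): Trigger angle: 0 released (springs back by itself), 0.174 fully squeezed towards the handle; pivot 12 mm above the desk. Takes 2 to 3 N at trigger_press against its spring, about 8 N to drive the jaw, up to 16 N as the pad comes under full load, where it will hardly move any more.
- trigger_press (a point): Middle of the rear (-x) face, with a red strip, of the upright black trigger, 127 mm above the desk: here it is pushed towards +x, to the handle. 26 mm wide, 12 mm thick, top 145 mm above the desk. Over handle and trigger it measures 50 mm (at this height) released, 30 mm squeezed; only the trigger moves.
- handle_front (a point): Middle of the front (+x) face of the fixed black handle, 127 mm above the desk: the other side of the squeeze.
- powerbank_mid (a point): Centre of the white power bank, 85 x 40 x 20 mm, 0.18 kg (length along its x, width y, height z), lying loose on the desk at the start, flat. May be absent.
- multitool_mid (a point): Centre of the folded steel multi-tool with red grip strips, 84 x 30 x 18 mm, 0.2 kg (length along its x, width y, height z), lying loose on the desk at the start, flat. May be absent.
- knife_mid (a point): Centre of the folded pocket knife, brown wood with brass ends, 82 x 22 x 16 mm, 0.09 kg (length along its x, width y, height z), lying loose on the desk at the start, flat. May be absent.
- cutter_mid (a point): Centre of the yellow box cutter, blade retracted, 85 x 24 x 18 mm, 0.08 kg (length along its x, width y, height z), lying loose on the desk at the start, flat. May be absent.
- lighter_mid (a point): Centre of the green lighter with steel head, 78 x 24 x 14 mm, 0.03 kg (length along its x, width y, height z), lying loose on the desk at the start, flat. May be absent.
- phone: Bystander: black phone 150 x 74 x 9 mm on the desk, origin under its centre. Leave alone.
- passport: Bystander: dark red passport 125 x 88 x 6 mm on the desk, origin under its centre. Leave alone.
- wand: Bystander: grey hand-held metal detector, 385 mm long, 28 mm high, on the desk beyond the work; origin under its middle. Leave alone.

How it is judged:
On the way, in this order (a step that is already met when the one before it is completed fails the run):
1. the lid is opened to its stop (value of joint lid above 1.57 rad), for 0.2 s.
2. every item present lies in the case while the lid stands open (x of powerbank_mid in the frame of station between -0.062 and 0.062 m and y of powerbank_mid in the frame of station between -0.117 and 0.117 m and z of powerbank_mid in the frame of station between 0.005 and 0.06 m and x of multitool_mid in the frame of station between -0.062 and 0.062 m and y of multitool_mid in the frame of station between -0.117 and 0.117 m and z of multitool_mid in the frame of station between 0.005 and 0.06 m and x of knife_mid in the frame of station between -0.062 and 0.062 m and y of knife_mid in the frame of station between -0.117 and 0.117 m and z of knife_mid in the frame of station between 0.005 and 0.06 m and x of cutter_mid in the frame of station between -0.062 and 0.062 m and y of cutter_mid in the frame of station between -0.117 and 0.117 m and z of cutter_mid in the frame of station between 0.005 and 0.06 m and x of lighter_mid in the frame of station between -0.062 and 0.062 m and y of lighter_mid in the frame of station between -0.117 and 0.117 m and z of lighter_mid in the frame of station between 0.005 and 0.06 m and value of joint lid above 1.2 rad), for 0.2 s.
3. the lid is closed (value of joint lid below 0.04 rad), for 0.2 s.
4. the clamp's pad is pressed firmly against the closed lid (value of joint pad above 0.003 m and value of joint lid below 0.04 rad), for 0.2 s.
At the end, for the whole second after the job is handed in: Every item present is inside the case (its centre within the walls and below the rim), the lid is closed (hinge within 0.04 rad of shut), the clamp's rubber pad is pressed in by at least 3 mm against the lid, and the trigger has sprung back (under 0.03 rad) (all of step 4 and x of powerbank_mid in the frame of station between -0.062 and 0.062 m and y of powerbank_mid in the frame of station between -0.117 and 0.117 m and z of powerbank_mid in the frame of station between 0.005 and 0.06 m and x of multitool_mid in the frame of station between -0.062 and 0.062 m and y of multitool_mid in the frame of station between -0.117 and 0.117 m and z of multitool_mid in the frame of station between 0.005 and 0.06 m and x of knife_mid in the frame of station between -0.062 and 0.062 m and y of knife_mid in the frame of station between -0.117 and 0.117 m and z of knife_mid in the frame of station between 0.005 and 0.06 m and x of cutter_mid in the frame of station between -0.062 and 0.062 m and y of cutter_mid in the frame of station between -0.117 and 0.117 m and z of cutter_mid in the frame of station between 0.005 and 0.06 m and x of lighter_mid in the frame of station between -0.062 and 0.062 m and y of lighter_mid in the frame of station between -0.117 and 0.117 m and z of lighter_mid in the frame of station between 0.005 and 0.06 m and value of joint trigger below 0.03 rad); the robot touches nothing.
It fails at once if the clamp's jaw is pushed by hand (contact force between any of the fingers, the arm and jaw above 5 N).
It fails at once if the phone, passport or metal detector is moved by more than 30 mm (distance of any of phone, passport, wand from where it was at the start of the episode above 0.03 m).
Of powerbank, multitool, knife, cutter, lighter only 3 to 5 are there at a start; the rules pass over those that are not, and their reading is None.
At some moment in a run one of powerbank, multitool, knife, cutter, lighter may be knocked a few centimetres aside while the robot is not near it.
Once in a run the grip may slacken for a moment while it holds something.
It also fails if it takes over 210 s, if anything falls off the work surface, if the arm or the gripper's body presses on something with over 40 N, if the wrist force passes 120 N, or if a joint passes its speed limit or range.

### The arm

A 6-joint arm with a two-finger parallel gripper is mounted at the origin on the work surface. World frame = base frame: x ahead of the robot, y to its left, z up, the work surface at z = 0. Lengths are in m, angles in rad, forces in N, time in s.
With the tool pointing down it reaches from about 0.3 to 0.775 m from the base axis. Payload 14.6 kg.
Tool frame: the origin (TCP) lies midway between the tips of the shut fingers; the grasp point (between the pads) lies 19 mm behind it (ctrl.tcp_to_grasp is the z of the grasp point in the tool frame, in m); z points along the fingers, y is the line along which they close (so a half turn about z gives the same grasp; the last joint's range is limited). The gripper opens to 94 mm and grips with 3 to 60 N. Pads are 16 mm wide; open, the fingers measure 119 mm over their backs; the gripper's body (75 mm by 177 mm) begins 78 mm behind the grasp point.
Start: joints at [1.269, 0.3, 1.521, -0, 1.321, -0.067], TCP at [0.128, 0.535, 0.205] pointing down, gripper open.
Joint ranges: [-3.03, 3.03], [-0.79, 2.21], [0.23, 2.52], [-1.04, 4.18], [0, 3.07], [-2.55, 2.55]. Speed limits (rad/s): [2.22, 2.22, 2.57, 3.14, 3.14, 3.14].

### API

Orientations are given as [roll, pitch, yaw] about the fixed x, y, z axes, in that order (R = Rz(yaw) Ry(pitch) Rx(roll)).
In Python, from station import monitor, camera, ctrl gives the robot as it stands.
- The arm moves only by the tool apply_moves, never from a script. Its argument "plan" is one flat list of numbers, 4 for each row, row after row: the shift along the tool's x, y, z in mm, then the turn about the tool's z in rad. In form: [dx, dy, dz, spin, dx, dy, dz, spin, ...]. A call has 1 to 20 rows; each row shifts and turns the commanded pose from where the row before left it, along the tool's axes as they then stand; what a row does not reach is not made up. A row lasts 1/10 s, in which the tool goes at most 50 mm and 8.59 degrees, less where a joint would pass 70% of its speed; a pose out of reach is approached as far as the arm can. A call is refused whole if a number of a shift passes 50 or a number of a turn 0.15, either way. A call with a gripper value outside its range is refused whole. "hand" is the gripper command: -1 is shut, 1 is fully open, values between are in proportion, set as the call begins (left out, the last holds). The fingers move at their own pace and stop on an object; "squeeze" is the grip in N (left out, the last holds). Time passes only in rows, so rows that do not move let the fingers close. It gives the time, the measured TCP pose, the force, the opening and the grip force at its end, in the units of the state.
- monitor.get_obs(): the state, without advancing time (a new reading comes with each control period).
- camera(name): name is "scene" or "top"; returns a dict with "image" (480x640x3 uint8, red, green, blue), "range_z" (480x640 float32, m along the optical axis (not along the pixel's ray), 0 where there is no reading), "mtx" (3x3 intrinsics, pixels), "rvec" (rotation vector, rad) and "tvec" (3), from world to camera coordinates, as OpenCV has them. Camera axes: x right, y down, z forward; pixel columns grow to the right and rows downward; lengths in m; the calibration is good to about 2 mm. A picture is of the moment at which its call begins.
- ctrl.hand_in(): hands the job in; it is judged then, once.
The state is a dict: "time_s": time; "qpos": joint angles; "joint_vel": joint speeds; "tau": joint torques, N m; "ee_pos": TCP position; "eef_rot": TCP orientation; "force": force on the tool from outside, world axes, zero at the start; "moment": the same for the moment, N m; "grip_width": finger opening in m; "grip_force": force on a finger pad.
Only numpy, scipy, OpenCV 4.12 (cv2) and the standard library are available. Lean on these libraries where they do the work, as an engineer would, in place of code of your own. Each camera call takes 0.05 s, during which the arm holds its last target. There are 200 camera calls.

## Working session

There is one attempt and no reset: what is moved stays moved. The work goes in short steps, Python scripts to look and compute and a tool call to move; the robot and the scene stay as the last step left them, time stands still between calls to the robot, and variables do not carry over. Pictures are saved under pics/ and viewed, at most 14 in all, crops included, and the job is handed in when it is done.

Besides the shell and the picture viewer there is one more tool, called after "Call:" as name(argument=value, ...) on one line, values as JSON. apply_moves: Moves the arm, as the interface text tells. Its arguments: {"type":"object","properties":{"plan":{"type":"array","items":{"type":"number"}},"hand":{"type":"number"},"squeeze":{"type":"number"}},"required":["plan"]}

```bash
ls; mkdir -p pics
cat > h.py <<'E'
import numpy as np, cv2
from station import monitor, camera, ctrl
from scipy.spatial.transform import Rotation as R
def cam(n):
    c=camera(n); c['R']=cv2.Rodrigues(np.array(c['rvec'],float))[0]; c['t']=np.array(c['tvec'],float).ravel(); return c
def save(c,f): cv2.imwrite('pics/'+f,c['image'][:,:,::-1])
def cloud(c):
    v,u=np.mgrid[:480,:640]; z=c['range_z']; K=c['mtx']
    p=np.stack([(u-K[0,2])/K[0,0]*z,(v-K[1,2])/K[1,1]*z,z],-1)
    return (p-c['t'])@c['R']
def ray(c,u,v,h):
    K=c['mtx']; d=c['R'].T@np.array([(u-K[0,2])/K[0,0],(v-K[1,2])/K[1,1],1]); o=-c['R'].T@c['t']
    return o+d*(h-o[2])/d[2]
E
python3 - <<'E'
from h import *
for n in ['scene','top']:
    c=cam(n); save(c,n+'0.png'); print(n,c['mtx'].tolist(),-c['R'].T@c['t'])
    np.savez(n+'0.npz',**{k:c[k] for k in c})
o=monitor.get_obs(); print(o, ctrl.tcp_to_grasp)
E
```

```text
pics
scene [[466.4372426872618, 0.0, 324.8373962938221], [0.0, 466.4372426872618, 246.9683786456894], [0.0, 0.0, 1.0]] [ 1.21691335 -0.27669295  0.62365215]
top [[522.3755497937105, 0.0, 323.22325649750707], [0.0, 522.3755497937105, 234.81282609004737], [0.0, 0.0, 1.0]] [0.4412216  0.1367129  1.14942713]
{'time_s': 0.1, 'qpos': array([ 1.26939153e+00,  3.00448287e-01,  1.52152808e+00,  1.82085364e-05,
        1.32068668e+00, -6.66208290e-02]), 'joint_vel': array([ 1.88267389e-03, -2.40314846e-03, -1.61628448e-03, -5.49575529e-04,
        1.44836007e-03,  1.60628811e-05]), 'tau': array([ 1.70675761e-03, -5.32648838e+01, -3.53282690e+01,  7.09504914e-02,
        2.34832690e-02, -7.85351858e-05]), 'ee_pos': array([0.12788703, 0.53468187, 0.20492126]), 'eef_rot': array([-3.14052581e+00, -8.88557215e-05,  2.90680412e+00]), 'force': array([ 0.92835012, -0.3343098 , -0.20300243]), 'moment': array([ 0.01953615, -0.01386124, -0.06637589]), 'grip_force': 0.0, 'grip_width': 0.09458642645061165} -0.0188
```

View pics/scene0.png

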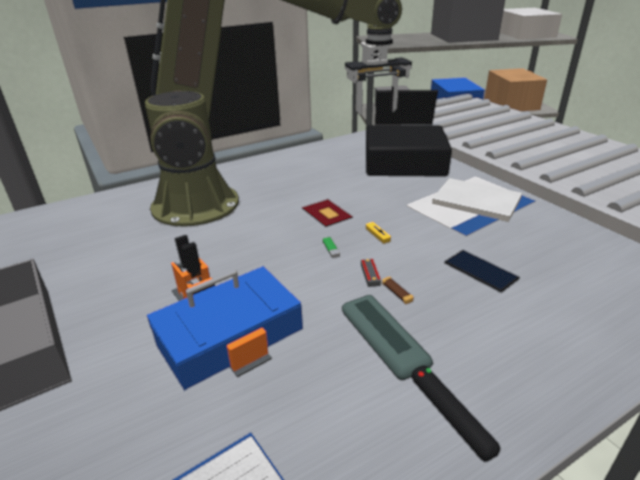

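View pics/top0.png

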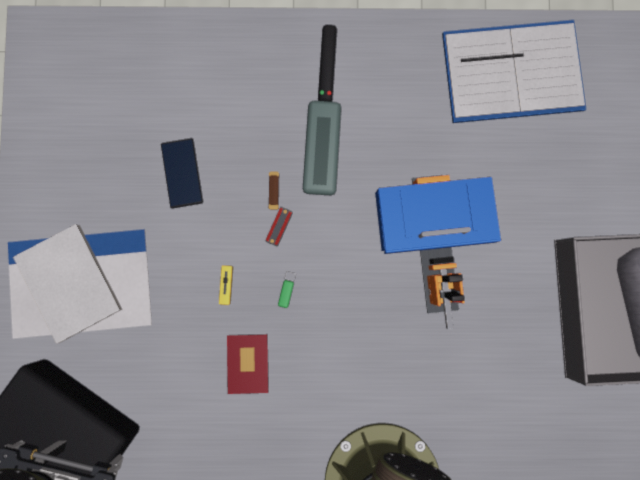

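The scene and top views show the closed blue case (top px ~438,215) with its clamp below it. There are four items: knife (273,190), multi-tool (279,227), cutter (226,285) and lighter (286,293). There is no power bank.

```bash
cat >> h.py <<'E'
HSV={'knife':((8,80,40),(22,255,170),.016,(273,190)),'multitool':((165,100,60),(180,255,255),.018,(279,227)),'cutter':((22,120,120),(32,255,255),.018,(226,285)),'lighter':((45,100,60),(75,255,255),.014,(286,293))}
def blob(c,lo,hi,win=None):
    h=cv2.cvtColor(c['image'],cv2.COLOR_RGB2HSV); m=cv2.inRange(h,lo,hi)
    if lo[0]==165: m|=cv2.inRange(h,(0,)+lo[1:],(6,255,255))
    if win is not None:
        w=np.zeros_like(m); x0,x1,y0,y1=win; w[y0:y1,x0:x1]=1; m*=w
    m=cv2.morphologyEx(m,cv2.MORPH_CLOSE,np.ones((7,7)))
    cs,_=cv2.findContours(m,cv2.RETR_EXTERNAL,cv2.CHAIN_APPROX_NONE)
    return sorted(cs,key=cv2.contourArea)[::-1]
def rect(c,ct,h):
    p=np.array([ray(c,*q[0],h)[:2] for q in ct])
    r=cv2.minAreaRect((p*1000).astype(np.float32)); b=cv2.boxPoints(r)
    e=[b[1]-b[0],b[2]-b[1]]; l=max(e,key=np.linalg.norm)
    return np.array(r[0]),sorted(r[1]),np.arctan2(l[1],l[0])%np.pi
def items(c,win=(200,330,150,330)):
    for n,(lo,hi,h,px) in HSV.items():
        for ct in blob(c,lo,hi,win)[:2]:
            if cv2.contourArea(ct)>40: print(n,*[np.round(a,2) for a in rect(c,ct,h)],cv2.boundingRect(ct))
E
python3 - <<'E'
from h import *
c=cam('top'); items(c)
P=cloud(c)
for ct in blob(c,(100,150,60),(125,255,255))[:4]:
    print('blue',rect(c,ct,.072),cv2.boundingRect(ct))
h=cv2.cvtColor(c['image'],cv2.COLOR_RGB2HSV); m=cv2.inRange(h,(100,150,60),(125,255,255))>0
q=P[m&(abs(P[...,2]-.072)<.01)]; r=cv2.minAreaRect((q[:,:2]*1000).astype(np.float32)); print(r,np.median(q[:,2]))
# handle points, clamp parts
w=(P[...,0]>.2)&(P[...,0]<.6)&(P[...,1]>-.3)&(P[...,1]<.05)
for lo,hi in ((.098,.12),(.135,.155),(.08,.092)):
    s=P[w&(P[...,2]>lo)&(P[...,2]<hi)]; 
    if len(s): print(lo,len(s),s.mean(0),s.min(0),s.max(0),cv2.minAreaRect((s[:,:2]*1000).astype(np.float32)))
print(np.median(P[250:330,100:180,2]),[P[y,x] .round(3)for y,x in ((190,273),(227,279),(285,226),(293,286))])
E
```

```text
knife [620.74 236.69] [19.73 77.26] 0.0 (269, 174, 10, 36)
multitool [544.88 224.95] [27.72 77.73] 2.73 (266, 208, 26, 37)
cutter [417.06 337.93] [23.26 82.02] 3.09 (219, 266, 13, 39)
lighter [398.59 208.81] [20.99 56.23] 2.9 (278, 281, 15, 27)
blue (array([ 564.04327393, -109.00323486]), [135.5662384033203, 244.87977600097656], np.float32(1.6756645)) (376, 178, 124, 75)
blue (array([504.20526123, 556.26623535]), [41.610713958740234, 117.756103515625], np.float32(1.6681254)) (86, 230, 59, 25)
blue (array([ 873.08605957, -274.38330078]), [196.05340576171875, 280.4171447753906], np.float32(1.670687)) (443, 21, 142, 101)
blue (array([486.20315552, 740.07098389]), [40.71552658081055, 66.95926666259766], np.float32(1.6620144)) (9, 240, 33, 23)
((564.9667358398438, -111.89718627929688), (135.11862182617188, 238.68016052246094), 6.074669361114502) 0.074704240482235
0.098 309 [ 0.50529491 -0.11622351  0.11351576] [ 0.39082931 -0.16422324  0.09825792] [ 0.53570029 -0.0670427   0.11983537] ((475.17156982421875, -136.3631134033203), (145.30967712402344, 95.0113525390625), 21.857452392578125)
0.135 207 [ 0.41650998 -0.12743069  0.14272645] [ 0.38976053 -0.1434053   0.1350746 ] [ 0.44183151 -0.11212934  0.14950388] ((415.3619079589844, -127.84188842773438), (52.69606399536133, 26.8283748626709), 6.024028778076172)
0.08 491 [ 0.47454733 -0.11729368  0.08284011] [ 0.37903606 -0.23364839  0.08000001] [0.59809392 0.00298917 0.09173668] ((507.2672424316406, -109.436279296875), (220.7655792236328, 213.58355712890625), 54.40488815307617)
0.000490031190033307 [array([0.624, 0.238, 0.015]), array([0.543, 0.224, 0.014]), array([0.417, 0.337, 0.014]), array([0.4  , 0.208, 0.012])]
```

```bash
cat >> h.py <<'E'
S0=np.array([.568,-.111]); SY=.1056
def st(x,y,z): 
    c,s=np.cos(SY),np.sin(SY); x,y=x/1e3,y/1e3
    return np.array([S0[0]+c*x-s*y,S0[1]+s*x+c*y,z/1e3])
def to(p,yaw,p0=None,y0=None):
    """print tool shift in mm: in the axes before the spin, after the spin, and the spin"""
    o=monitor.get_obs(); p0=o['ee_pos'] if p0 is None else p0; y0=o['eef_rot'][2] if y0 is None else y0
    f=lambda y: np.round(R.from_euler('xyz',[np.pi,0,y]).inv().apply((np.array(p)-p0)*1e3),1)
    s=-((yaw-y0+np.pi)%(2*np.pi)-np.pi)
    print('before',f(y0),'after',f(yaw),'spin',round(s,3))
def obs():
    o=monitor.get_obs(); print(round(o['time_s'],2),o['ee_pos'].round(4),o['eef_rot'].round(3),'F',o['force'].round(1),'w',round(o['grip_width'],4),round(o['grip_force'],1),'q',o['qpos'].round(2))
E
python3 - <<'E'
from h import *
d=np.load('top0.npz'); P=cloud(d)
s=P[(abs(P[...,0]-.525)<.03)&(abs(P[...,1]+.115)<.07)&(P[...,2]>.095)&(P[...,2]<.125)]
print(len(s),cv2.minAreaRect((s[:,:2]*1000).astype(np.float32)),s.mean(0)); print(st(-45,0,0))
to([.524,-.116,.2],.1056+np.pi/2)
E
```

```text
253 ((527.0052490234375, -115.74124145507812), (10.11717700958252, 98.06523132324219), 5.761083126068115) [ 0.52672376 -0.11467444  0.11397413]
[ 0.52325067 -0.11574317  0.        ]
before [-536.6 -540.7    5. ] after [-688.9  325.3    5. ] spin 1.23
```

Call:
apply_moves(plan=[-30,-30,0,0,-39,-39,0,0,-39,-39,0,0,-39,-39,0,0,-39,-39,0,0,-39,-39,0,0,-39,-39,0,0,-39,-39,0,0,-39,-39,0,0,-39,-39,0,0,-39,-39,0,0,-39,-39,0,0,-39,-39,0,0,-39,-43,0,0,0,0,0,0.15,0,0,0,0.15,0,0,0,0.15,0,0,0,0.15,0,0,0,0.15,0,0,0,0.15], hand=0, squeeze=15)

```text
time_s: 2.15
ee_pos: [0.488, -0.0564, 0.2053]
eef_rot: [-3.141, -0.0, 2.001]
force: [0.2, -1.3, -0.1]
grip_width: 0.0468
grip_force: 0.0
```

Call:
apply_moves(plan=[0,0,0,0.15,0,0,0,0.15,0,0,0,0.03,0,0,0,0,0,0,0,0])

```text
time_s: 2.65
ee_pos: [0.4881, -0.0564, 0.2053]
eef_rot: [-3.141, -0.0, 1.678]
force: [0.1, -0.2, -0.3]
grip_width: 0.0469
grip_force: 0.0
```

Run:
```python
from h import *
obs(); to([.526,-.1155,.088],.1056+np.pi/2)
```

```text
2.65 [ 0.4881 -0.0564  0.2053] [-3.141 -0.     1.678] F [ 0.1 -0.2 -0.3] w 0.0469 0.0 q [-0.19  0.17  1.68 -0.    1.29 -0.3 ]
before [-62.8  31.4 117.3] after [-62.8  31.5 117.3] spin 0.002
```

Call:
apply_moves(plan=[-30,15,0,0,-32,16,0,0,0,0,0,0,0,0,30,0,0,0,30,0,0,0,30,0,0,0,27,0,0,0,0,0,0,0,0,0])

```text
time_s: 3.55
ee_pos: [0.5256, -0.1146, 0.0892]
eef_rot: [-3.142, -0.0, 1.677]
force: [-0.6, 0.5, 0.7]
grip_width: 0.047
grip_force: 0.0
```

Call:
apply_moves(plan=[0,0,0,0,0,0,0,0,0,0,0,0,0,0,0,0,0,0,0,0,0,0,0,0,0,0,0,0], hand=-1)

```text
time_s: 4.25
ee_pos: [0.5268, -0.1147, 0.0887]
eef_rot: [3.138, 0.001, 1.677]
force: [10.3, 1.6, -5.1]
grip_width: 0.0095
grip_force: 15.0
```

Run:
```python
from h import *
obs(); c=cam('scene'); cv2.imwrite('pics/s1.png',c['image'][150:400,80:380,::-1])
```

```text
4.25 [ 0.5268 -0.1147  0.0887] [3.138e+00 1.000e-03 1.677e+00] F [10.3  1.6 -5.1] w 0.0095 15.0 q [-0.28  0.4   1.68  0.    1.06 -0.39]
```

View pics/s1.png

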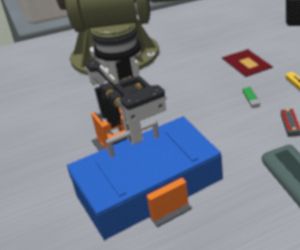

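Run:
```python
from h import *
a=np.arctan2(40,-110)-np.linspace(0,1.66,17); p=np.c_[np.cos(a),np.sin(a)]*117.05
d=np.diff(p,axis=0); print([(0,round(x,1),round(-z,1),0) for x,z in d])
```

```text
[(0, np.float64(4.7), np.float64(-11.2), 0), (0, np.float64(5.9), np.float64(-10.6), 0), (0, np.float64(6.9), np.float64(-10.0), 0), (0, np.float64(7.9), np.float64(-9.2), 0), (0, np.float64(8.8), np.float64(-8.3), 0), (0, np.float64(9.7), np.float64(-7.4), 0), (0, np.float64(10.4), np.float64(-6.3), 0), (0, np.float64(11.0), np.float64(-5.2), 0), (0, np.float64(11.4), np.float64(-4.0), 0), (0, np.float64(11.8), np.float64(-2.8), 0), (0, np.float64(12.0), np.float64(-1.6), 0), (0, np.float64(12.1), np.float64(-0.4), 0), (0, np.float64(12.1), np.float64(0.9), 0), (0, np.float64(11.9), np.float64(2.2), 0), (0, np.float64(11.7), np.float64(3.4), 0), (0, np.float64(11.2), np.float64(4.6), 0)]
```

Call:
apply_moves(plan=[0,6,-11,0,0,6,-11,0,0,7,-10,0,0,8,-9,0,0,9,-8,0,0,10,-7,0,0,10,-6,0,0,11,-5,0,0,0,0,0])

```text
time_s: 5.2
ee_pos: [0.593, -0.1077, 0.1565]
eef_rot: [3.14, 0.0, 1.677]
force: [-2.3, 0.2, 7.2]
grip_width: 0.0096
grip_force: 15.0
```

Call:
apply_moves(plan=[0,11,-4,0,0,12,-3,0,0,12,-2,0,0,12,0,0,0,12,1,0,0,12,2,0,0,12,3,0,0,11,5,0,0,0,0,0,0,0,0,0,0,0,0,0])

```text
time_s: 6.3
ee_pos: [0.6827, -0.0986, 0.153]
eef_rot: [-3.134, -0.001, 1.676]
force: [-24.1, -3.1, 7.4]
grip_width: 0.0094
grip_force: 15.0
```

Run:
```python
from h import *
obs(); c=cam('top'); cv2.imwrite('pics/t2.png',c['image'][100:400,180:560,::-1]); items(c)
```

```text
6.3 [ 0.6827 -0.0986  0.153 ] [-3.134e+00 -1.000e-03  1.676e+00] F [-24.1  -3.1   7.4] w 0.0094 15.0 q [-0.2   0.66  1.11 -0.    1.37 -0.3 ]
knife [625.07 236.77] [18.01 64.48] 3.12 (269, 175, 10, 30)
multitool [544.88 224.95] [27.72 77.73] 2.73 (266, 208, 26, 37)
cutter [417.86 337.7 ] [22.84 80.38] 3.09 (219, 266, 13, 38)
lighter [398.59 208.82] [20.98 56.23] 2.9 (279, 281, 14, 27)
```

View pics/t2.png

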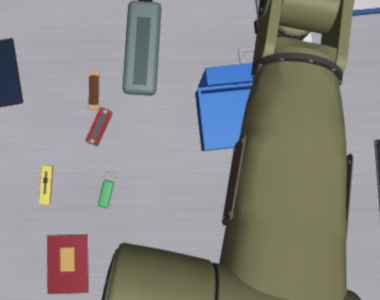

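Call:
apply_moves(plan=[0,0,0,0,0,0,0,0,0,0,0,0,0,0,-15,0,0,0,-30,0,0,0,-30,0,0,0,-30,0,0,0,-20,0,0,0,0,0], hand=-0.4)

```text
time_s: 7.25
ee_pos: [0.6863, -0.0978, 0.283]
eef_rot: [3.135, 0.002, 1.677]
force: [-0.8, 1.2, 0.7]
grip_width: 0.0279
grip_force: 0.0
```

```bash
sed -i 's/S0=np.array(\[.568,-.111\])/S0=np.array([.570,-.111])/' h.py
python3 - <<'E'
from h import *
obs(); to([.621,.2367,.27],3.13); c=cam('top'); items(c)
P=cloud(cam('scene')); 
w=(abs(P[...,1]+.1)<.12)&(P[...,0]>.55)&(P[...,0]<.75)&(P[...,2]>.18)&(P[...,2]<.215)
s=P[w]; print(len(s), s.min(0),s.max(0),np.median(s,0))
E
```

```text
7.25 [ 0.6863 -0.0978  0.283 ] [3.135e+00 2.000e-03 1.677e+00] F [-0.8  1.2  0.7] w 0.0279 0.0 q [-0.19  0.61  0.91  0.    1.62 -0.3 ]
before [339.5 -29.5  13. ] after [ 69.2 333.7  13. ] spin -1.453
knife [625.12 236.72] [19.73 64.06] 0.0 (269, 175, 10, 30)
multitool [544.88 224.95] [27.72 77.73] 2.73 (266, 208, 26, 37)
cutter [417.85 337.65] [23.05 80.49] 3.08 (219, 266, 13, 38)
lighter [398.61 208.83] [20.98 56.24] 2.9 (279, 280, 14, 28)
3662 [ 0.60509099 -0.2199891   0.18000282] [0.67416857 0.01361673 0.20742507] [ 0.64282006 -0.11754567  0.20266457]
```

Call:
apply_moves(plan=[20,-2,0,0,30,-3,0,0,35,-3,0,0,35,-3,0,0,35,-3,0,0,35,-3,0,0,35,-3,0,0,35,-3,0,0,35,-3,0,0,30,-3,0,0,14,0,0,0,0,0,0,-0.15,0,0,0,-0.15,0,0,0,-0.15,0,0,0,-0.15,0,0,0,-0.15,0,0,0,-0.15,0,0,0,-0.15,0,0,0,-0.15,0,0,0,-0.15], hand=0.1)

```text
time_s: 9.35
ee_pos: [0.6207, 0.2359, 0.2776]
eef_rot: [-3.141, -0.001, 3.033]
force: [-0.4, -0.3, 0.1]
grip_width: 0.0516
grip_force: 0.0
```

Run:
```python
from h import *
obs(); to([.621,.2367,.003],3.13); c=cam('top'); items(c)
```

```text
9.35 [0.6207 0.2359 0.2776] [-3.141e+00 -1.000e-03  3.033e+00] F [-0.4 -0.3  0.1] w 0.0516 0.0 q [ 0.31  0.53  1.03 -0.    1.58 -1.15]
before [-2.000e-01  8.000e-01  2.746e+02] after [ -0.3   0.8 274.6] spin -0.097
cutter [417.85 340.8 ] [21.44 79.57] 0.02 (219, 266, 11, 38)
```

Call:
apply_moves(plan=[0,1,0,-0.1,0,0,35,0,0,0,40,0,0,0,40,0,0,0,40,0,0,0,40,0,0,0,40,0,0,0,25,0,0,0,13,0,0,0,0,0,0,0,0,0])

```text
time_s: 10.5
ee_pos: [0.6216, 0.2374, 0.0067]
eef_rot: [3.141, 0.001, 3.126]
force: [-0.0, 0.3, 0.6]
grip_width: 0.0513
grip_force: 0.0
```

Call:
apply_moves(plan=[0,0,0,0,0,0,0,0,0,0,0,0,0,0,0,0,0,0,0,0,0,0,0,0,0,0,0,0], hand=-1, squeeze=30)

```text
time_s: 11.2
ee_pos: [0.6211, 0.2373, 0.0058]
eef_rot: [3.142, 0.0, 3.127]
force: [-1.6, -0.5, 6.3]
grip_width: 0.0218
grip_force: 30.0
```

Run:
```python
from h import *
obs(); p=monitor.get_obs()['ee_pos']; p[2]=.15; to(st(-5,80,150),SY+np.pi,p0=p)
```

```text
11.2 [0.6211 0.2373 0.0058] [3.142 0.    3.127] F [-1.6 -0.5  6.3] w 0.0218 30.0 q [ 0.31  0.76  1.32 -0.    1.07 -1.25]
before [  60.6 -270.2   -0. ] after [  92.6 -261.    -0. ] spin -0.12
```

Call:
apply_moves(plan=[0,0,-20,0,0,0,-35,0,0,0,-35,0,0,0,-35,0,20,-10,0,0,30,-30,0,0,11,-35,0,0,0,-35,0,0,0,-35,0,0,0,-35,0,0,0,-35,0,0,0,-35,0,0,0,-20,0,0,0,0,0,-0.12,0,0,0,0,0,0,0,0])

```text
time_s: 12.8
ee_pos: [0.556, -0.0316, 0.1303]
eef_rot: [3.142, -0.0, -3.039]
force: [-0.6, -0.2, -0.4]
grip_width: 0.0219
grip_force: 30.0
```

Run:
```python
from h import *
obs(); to(st(-5,80,18),SY+np.pi)
```

```text
12.8 [ 0.556  -0.0316  0.1303] [ 3.142 -0.    -3.039] F [-0.6 -0.2 -0.4] w 0.0219 30.0 q [-0.12  0.39  1.59  0.    1.17 -1.8 ]
before [ -0.6  -0.5 112.3] after [ -0.6  -0.5 112.3] spin -0.003
```

Call:
apply_moves(plan=[0,0,20,0,0,0,35,0,0,0,30,0,0,0,20,0,0,0,7,0,0,0,0,0])

```text
time_s: 13.4
ee_pos: [0.5559, -0.0313, 0.0181]
eef_rot: [3.141, -0.001, -3.038]
force: [-0.2, 0.3, 0.0]
grip_width: 0.0215
grip_force: 30.0
```

Call:
apply_moves(plan=[0,0,0,0,0,0,0,0,0,0,0,0,0,0,-20,0,0,0,-35,0,0,0,-35,0,0,0,-22,0,0,20,0,0,0,35,0,0,0,35,0,0,0,35,0,0,0,35,0,0,0,35,0,0,0,30,0,0,0,25,0,0,0,0,0,0], hand=-0.15)

```text
time_s: 15.0
ee_pos: [0.5293, 0.2193, 0.1307]
eef_rot: [3.141, 0.001, -3.034]
force: [1.0, -0.0, 0.3]
grip_width: 0.0402
grip_force: 0.0
```

Run:
```python
from h import *
obs(); c=cam('top'); save(c,'t3.png'); items(c,(180,510,120,330)); to([.545,.225,.13],2.73)
```

```text
15.0 [0.5293 0.2193 0.1307] [ 3.141e+00  1.000e-03 -3.034e+00] F [ 1.  -0.   0.3] w 0.0402 0.0 q [ 0.33  0.42  1.54  0.    1.18 -1.35]
knife [ 420.55 -135.  ] [73.96 91.24] 0.13 (427, 263, 37, 44)
knife [556.88 -30.81] [17.68 75.81] 0.1 (390, 204, 12, 35)
cutter [417.19 337.65] [23.65 82.04] 3.08 (219, 266, 14, 39)
before [-16.1   5.6   0.6] after [-11.3  12.8   0.6] spin 0.519
```

View pics/t3.png

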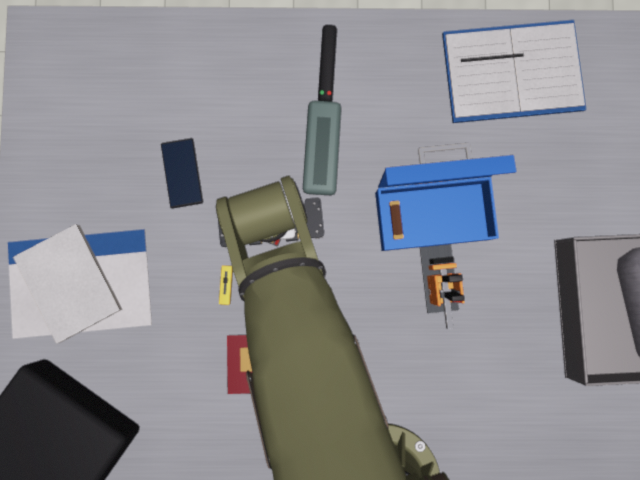

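The knife lies in the case (px 396,220) with the lid open. The multi-tool under the gripper is next.

Call:
apply_moves(plan=[-16,6,0,0,0,0,0,0.15,0,0,0,0.15,0,0,0,0.15,0,0,0,0.07,0,0,0,0,0,0,0,0,0,0,30,0,0,0,35,0,0,0,35,0,0,0,18,0,0,0,8,0,0,0,0,0,0,0,0,0], hand=0.15)

```text
time_s: 16.45
ee_pos: [0.5457, 0.2246, 0.0056]
eef_rot: [3.141, 0.001, 2.727]
force: [-0.1, -0.0, -0.2]
grip_width: 0.054
grip_force: 0.0
```

Call:
apply_moves(plan=[0,0,0,0,0,0,0,0,0,0,0,0,0,0,0,0,0,0,0,0,0,0,0,0], hand=-1)

```text
time_s: 17.05
ee_pos: [0.5453, 0.2246, 0.0049]
eef_rot: [3.141, 0.0, 2.727]
force: [-1.2, 0.3, 4.9]
grip_width: 0.0297
grip_force: 30.0
```

Run:
```python
from h import *
obs(); p=monitor.get_obs()['ee_pos']; p[2]=.13; to(st(-5,25,130),SY+np.pi,p0=p)
```

```text
17.05 [0.5453 0.2246 0.0049] [3.141 0.    2.727] F [-1.2  0.3  4.9] w 0.0297 30.0 q [ 0.33  0.62  1.57  0.    0.96 -0.83]
before [-141.1 -277.9   -0. ] after [  15.8 -311.3   -0. ] spin -0.52
```

Call:
apply_moves(plan=[0,0,-20,0,0,0,-35,0,0,0,-35,0,0,0,-35,-0.15,0,0,0,-0.15,0,0,0,-0.15,0,0,0,-0.07,2,-30,0,0,2,-36,0,0,2,-36,0,0,2,-36,0,0,2,-36,0,0,2,-36,0,0,2,-36,0,0,2,-36,0,0,0,-29,0,0,0,0,0,0,0,0,0,0])

```text
time_s: 18.85
ee_pos: [0.5615, -0.0867, 0.129]
eef_rot: [3.141, -0.001, -3.038]
force: [0.2, 0.2, -1.0]
grip_width: 0.0303
grip_force: 30.0
```

Run:
```python
from h import *
obs(); to(st(-5,25,17),SY+np.pi)
```

```text
18.85 [ 0.5615 -0.0867  0.129 ] [ 3.141e+00 -1.000e-03 -3.038e+00] F [ 0.2  0.2 -1. ] w 0.0303 30.0 q [-0.22  0.41  1.55  0.    1.18 -1.89]
before [-9.00e-01 -1.00e-01  1.12e+02] after [-9.00e-01 -1.00e-01  1.12e+02] spin -0.002
```

Call:
apply_moves(plan=[0,0,20,0,0,0,35,0,0,0,30,0,0,0,20,0,0,0,7,0,0,0,0,0])

```text
time_s: 19.45
ee_pos: [0.5617, -0.0854, 0.0172]
eef_rot: [3.141, -0.001, -3.035]
force: [-0.4, -0.7, -2.5]
grip_width: 0.0294
grip_force: 30.0
```

Call:
apply_moves(plan=[0,0,0,0,0,0,0,0,0,0,0,0,0,0,-20,0,0,0,-35,0,0,0,-35,0,0,0,-22,0,5,25,0,0,8,36,0,0,8,36,0,0,8,36,0,0,8,36,0,0,8,36,0,0,8,36,0,0,8,36,0,0,8,36,0,0,8,36,0,0,8,36,0,0,8,36,0,0,5,15,0,0], hand=-0.05)

```text
time_s: 21.45
ee_pos: [0.4176, 0.3391, 0.1298]
eef_rot: [3.141, 0.001, -3.034]
force: [0.2, 0.5, 0.4]
grip_width: 0.0446
grip_force: 0.0
```

Run:
```python
from h import *
obs(); c=cam('top'); items(c,(180,510,120,330)); to([.417,.338,.13],3.085)
c=cam('scene');save(c,'s4.png')
```

```text
21.45 [0.4176 0.3391 0.1298] [ 3.141e+00  1.000e-03 -3.034e+00] F [0.2 0.5 0.4] w 0.0446 0.0 q [ 0.61  0.35  1.64  0.    1.15 -1.06]
knife [ 420.55 -135.  ] [73.96 91.24] 0.13 (427, 263, 37, 44)
knife [557.65 -31.27] [17.68 74.51] 0.11 (390, 204, 12, 35)
multitool [561.29 -86.23] [28.61 77.32] 0.1 (413, 201, 17, 37)
lighter [398.59 208.82] [20.98 56.23] 2.9 (279, 281, 14, 27)
before [ 0.3 -1.6 -0.3] after [ 0.1 -1.6 -0.3] spin 0.164
```

View pics/s4.png

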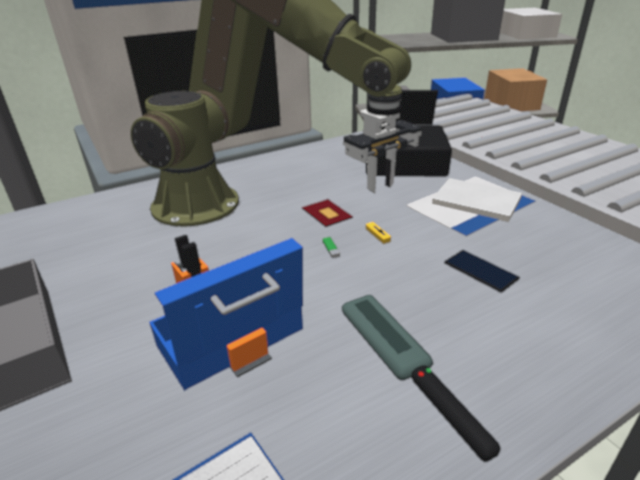

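The lid stays open. The cutter (scene px 377,233) hasn't moved and the gripper is above it, so I'll pick it now.

Call:
apply_moves(plan=[0,-2,0,0.1,0,0,0,0.06,0,0,30,0,0,0,35,0,0,0,35,0,0,0,18,0,0,0,7,0,0,0,0,0,0,0,0,0], hand=0.1)

```text
time_s: 22.45
ee_pos: [0.4196, 0.3347, 0.0056]
eef_rot: [3.141, 0.001, 3.086]
force: [-0.0, -0.2, 0.2]
grip_width: 0.0515
grip_force: 0.0
```

Call:
apply_moves(plan=[0,0,0,0,0,0,0,0,0,0,0,0,0,0,0,0,0,0,0,0,0,0,0,0], hand=-1)

```text
time_s: 23.05
ee_pos: [0.4189, 0.335, 0.0048]
eef_rot: [3.141, 0.0, 3.087]
force: [-1.2, 0.4, 6.0]
grip_width: 0.0235
grip_force: 30.0
```

Run:
```python
from h import *
obs(); p=monitor.get_obs()['ee_pos']; p[2]=.13; to(st(-5,-30,130),SY+np.pi,p0=p)
```

```text
23.05 [0.4189 0.335  0.0048] [3.141 0.    3.087] F [-1.2  0.4  6. ] w 0.0235 30.0 q [ 0.61  0.52  1.73  0.    0.89 -0.91]
before [-175.1 -467.5   -0. ] after [ -98.2 -489.4   -0. ] spin -0.16
```

Call:
apply_moves(plan=[0,0,-20,0,0,0,-35,0,0,0,-35,-0.1,0,0,-35,-0.06,-5,-25,0,0,-7,-36,0,0,-7,-36,0,0,-7,-36,0,0,-7,-36,0,0,-7,-36,0,0,-7,-36,0,0,-7,-36,0,0,-7,-36,0,0,-7,-36,0,0,-7,-36,0,0,-7,-36,0,0,-7,-36,0,0,-9,-32,0,0,0,0,0,0,0,0,0,0])

```text
time_s: 25.05
ee_pos: [0.5672, -0.1414, 0.1288]
eef_rot: [3.141, -0.001, -3.037]
force: [-0.7, -0.1, -0.9]
grip_width: 0.0239
grip_force: 30.0
```

Run:
```python
from h import *
obs(); to(st(-5,-30,17),SY+np.pi)
```

```text
25.05 [ 0.5672 -0.1414  0.1288] [ 3.141e+00 -1.000e-03 -3.037e+00] F [-0.7 -0.1 -0.9] w 0.0239 30.0 q [-0.31  0.45  1.5   0.    1.19 -1.98]
before [ -1.   -0.  111.8] after [ -1.   -0.  111.8] spin -0.001
```

Call:
apply_moves(plan=[0,0,20,0,0,0,35,0,0,0,30,0,0,0,20,0,0,0,7,0,0,0,0,0])

```text
time_s: 25.65
ee_pos: [0.5673, -0.1402, 0.0173]
eef_rot: [3.141, -0.001, -3.035]
force: [-0.2, 0.4, -0.2]
grip_width: 0.0241
grip_force: 30.0
```

Call:
apply_moves(plan=[0,0,0,0,0,0,0,0,0,0,0,0,0,0,-20,0,0,0,-35,0,0,0,-35,0,0,0,-22,0,7,20,0,0,12,35,0,0,12,35,0,0,12,35,0,0,12,35,0,0,12,35,0,0,12,35,0,0,12,35,0,0,12,35,0,0,12,35,0,0,10,29,0,0,0,0,0,0], hand=-0.15)

```text
time_s: 27.55
ee_pos: [0.4039, 0.21, 0.1299]
eef_rot: [3.141, 0.001, -3.033]
force: [-0.2, 0.2, 0.2]
grip_width: 0.0401
grip_force: 0.0
```

Run:
```python
from h import *
obs(); c=cam('top'); items(c,(180,510,120,330)); to([.404,.2075,.13],2.9)
c=cam('scene');P=cloud(c)
for ct in blob(c,(45,100,60),(75,255,255),(300,380,220,270))[:1]: print('lighter scene',rect(c,ct,.014))
```

```text
27.55 [0.4039 0.21   0.1299] [ 3.141e+00  1.000e-03 -3.033e+00] F [-0.2  0.2  0.2] w 0.0401 0.0 q [ 0.4   0.17  1.87  0.    1.1  -1.28]
knife [ 420.55 -135.  ] [73.96 91.24] 0.13 (427, 263, 37, 44)
knife [557.08 -30.72] [17.68 76.2 ] 0.1 (390, 204, 12, 35)
multitool [561.29 -86.23] [28.61 77.32] 0.1 (413, 201, 17, 37)
cutter [ 565.5  -140.73] [21.99 81.47] 0.1 (440, 199, 14, 38)
before [ 0.7 -1.2 -0.2] after [ 0.2 -1.3 -0.2] spin 0.349
lighter scene (array([400.61050415, 203.69003296]), [20.7075252532959, 50.68393325805664], np.float32(2.9038138))
```

Call:
apply_moves(plan=[0,-1,0,0.15,0,0,0,0.15,0,0,0,0.05,0,0,30,0,0,0,35,0,0,0,35,0,0,0,18,0,0,0,8,0,0,0,0,0,0,0,0,0], hand=0.1)

```text
time_s: 28.65
ee_pos: [0.4059, 0.2066, 0.0044]
eef_rot: [3.141, 0.001, 2.896]
force: [-0.3, -0.1, 0.4]
grip_width: 0.0518
grip_force: 0.0
```

Call:
apply_moves(plan=[0,0,0,0,0,0,0,0,0,0,0,0,0,0,0,0,0,0,0,0,0,0,0,0], hand=-1, squeeze=20)

```text
time_s: 29.25
ee_pos: [0.4053, 0.2068, 0.0037]
eef_rot: [3.141, 0.0, 2.897]
force: [-1.2, -0.8, 5.9]
grip_width: 0.0236
grip_force: 20.0
```

Run:
```python
from h import *
obs(); p=monitor.get_obs()['ee_pos']; p[2]=.13; to(st(-5,-80,130),SY+np.pi,p0=p)
```

```text
29.25 [0.4053 0.2068 0.0037] [3.141 0.    2.897] F [-1.2 -0.8  5.9] w 0.0236 20.0 q [ 0.39  0.39  1.95  0.    0.8  -0.93]
before [-259.6 -345.2   -0. ] after [-125.3 -413.4   -0. ] spin -0.35
```

Call:
apply_moves(plan=[0,0,-20,0,0,0,-35,0,0,0,-35,-0.15,0,0,-36,-0.15,0,0,0,-0.05,-7,-24,0,0,-10,-34,0,0,-10,-34,0,0,-10,-34,0,0,-10,-34,0,0,-10,-34,0,0,-10,-34,0,0,-10,-34,0,0,-10,-34,0,0,-10,-34,0,0,-10,-34,0,0,-10,-34,0,0,-8,-15,0,0,0,0,0,0,0,0,0,0])

```text
time_s: 31.25
ee_pos: [0.5724, -0.1904, 0.1289]
eef_rot: [3.141, -0.001, -3.037]
force: [-0.4, 0.8, -0.6]
grip_width: 0.0238
grip_force: 20.0
```

Run:
```python
from h import *
obs(); to(st(-5,-80,17),SY+np.pi)
```

```text
31.25 [ 0.5724 -0.1904  0.1289] [ 3.141e+00 -1.000e-03 -3.037e+00] F [-0.4  0.8 -0.6] w 0.0238 20.0 q [-0.38  0.49  1.45  0.    1.21 -2.06]
before [ -1.   -0.8 111.9] after [ -1.   -0.8 111.9] spin -0.001
```

Call:
apply_moves(plan=[0,0,20,0,0,0,35,0,0,0,30,0,0,0,20,0,0,0,7,0,0,0,0,0])

```text
time_s: 31.85
ee_pos: [0.5725, -0.19, 0.0172]
eef_rot: [3.141, -0.001, -3.036]
force: [0.0, 0.6, -0.5]
grip_width: 0.0236
grip_force: 20.0
```

Call:
apply_moves(plan=[0,0,0,0,0,0,0,0,0,0,0,0,0,0,-20,0,0,0,-35,0,0,0,-40,0,0,0,-40,0,0,0,-40,0,0,0,-40,0,0,0,-38,0,0,0,0,0.15,0,0,0,0.15,0,0,0,0.15,0,0,0,0.15,0,0,0,0.15,0,0,0,0.15,0,0,0,0.15,0,0,0,0.15,0,0,0,0.15,0,0,0,0.15], hand=-0.15)

```text
time_s: 33.85
ee_pos: [0.5728, -0.1909, 0.271]
eef_rot: [3.141, 0.0, 1.741]
force: [0.8, -1.4, -0.2]
grip_width: 0.04
grip_force: 0.0
```

Run:
```python
from h import *
obs(); c=cam('top'); items(c,(180,510,120,330)); to([.6835,-.0985,.27],SY+np.pi/2);save(c,'t5.png')
P=cloud(cam('scene')); s=P[(abs(P[...,1]+.1)<.09)&(P[...,0]>.66)&(P[...,0]<.72)&(P[...,2]>.15)&(P[...,2]<.19)]; print(len(s),np.median(s,0),s.max(0))
```

```text
33.85 [ 0.5728 -0.1909  0.271 ] [3.141 0.    1.741] F [ 0.8 -1.4 -0.2] w 0.04 0.0 q [-0.38  0.38  1.26  0.    1.5  -0.55]
knife [ 420.55 -135.  ] [73.96 91.24] 0.13 (427, 263, 37, 44)
knife [556.87 -30.68] [17.68 75.77] 0.09 (390, 204, 12, 35)
multitool [561.29 -86.23] [28.61 77.32] 0.1 (413, 201, 17, 37)
cutter [ 565.55 -140.7 ] [21.97 81.47] 0.1 (440, 199, 14, 38)
lighter [ 566.29 -191.99] [20.85 57.22] 0.12 (463, 204, 13, 27)
before [ 73.6 124.    1. ] after [ 80.2 119.9   1. ] spin 0.054
537 [ 0.68342285 -0.10956057  0.17667943] [ 0.69221591 -0.05401648  0.18118597]
```

View pics/t5.png

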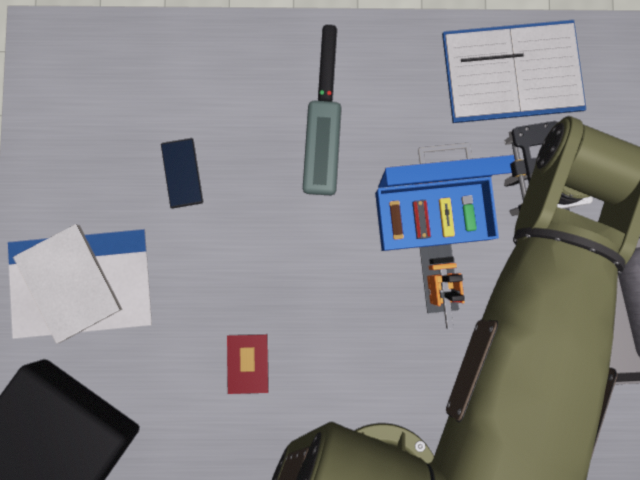

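All four items are in the case, in a row at px 396–470, row ~215, with the lid still open. Next I regrasp the handle and close the lid.

Call:
apply_moves(plan=[0,0,0,0.054,20,30,0,0,20,30,0,0,20,30,0,0,20,30,0,0,0,0,0,0,0,0,0,0,0,0,25,0,0,0,30,0,0,0,30,0,0,0,20,0,0,0,13,0,0,0,0,0], hand=-0.4)

```text
time_s: 35.25
ee_pos: [0.6813, -0.0976, 0.1513]
eef_rot: [-3.14, -0.001, 1.693]
force: [-0.6, 0.3, 0.8]
grip_width: 0.0284
grip_force: 0.0
```

Call:
apply_moves(plan=[0,0,0,0,0,0,0,0,0,0,0,0,0,0,0,0,0,0,0,0], hand=-1)

```text
time_s: 35.75
ee_pos: [0.6824, -0.0971, 0.1538]
eef_rot: [3.14, 0.001, 1.693]
force: [-2.5, -0.5, 6.8]
grip_width: 0.0092
grip_force: 20.0
```

Run:
```python
from h import *
obs()
```

```text
35.75 [ 0.6824 -0.0971  0.1538] [3.140e+00 1.000e-03 1.693e+00] F [-2.5 -0.5  6.8] w 0.0092 20.0 q [-0.19  0.66  1.12 -0.    1.36 -0.32]
```

Call:
apply_moves(plan=[0,-11,-5,0.015,0,-12,-3,0,0,-12,-2,0,0,-12,-1,0,0,-12,0,0,0,-12,2,0,0,-12,3,0,0,-11,4,0,0,0,0,0])

```text
time_s: 36.65
ee_pos: [0.5879, -0.107, 0.155]
eef_rot: [-3.141, -0.0, 1.678]
force: [-6.9, 2.2, 3.4]
grip_width: 0.0092
grip_force: 20.0
```

Call:
apply_moves(plan=[0,-11,5,0,0,-10,6,0,0,-10,7,0,0,-9,8,0,0,-8,9,0,0,-7,10,0,0,-6,11,0,0,-5,11,0,0,0,3,0,0,0,0,0,0,0,0,0])

```text
time_s: 37.75
ee_pos: [0.5247, -0.1146, 0.0858]
eef_rot: [3.137, 0.002, 1.678]
force: [5.0, 1.6, 11.0]
grip_width: 0.0089
grip_force: 20.0
```

Run:
```python
from h import *
obs()
```

```text
37.75 [ 0.5247 -0.1146  0.0858] [3.137e+00 2.000e-03 1.678e+00] F [ 5.   1.6 11. ] w 0.0089 20.0 q [-0.28  0.4   1.69  0.    1.05 -0.39]
```

Call:
apply_moves(plan=[0,1,2,0,0,0,1,0,0,0,0,0,0,0,0,0])

```text
time_s: 38.15
ee_pos: [0.5249, -0.1149, 0.0834]
eef_rot: [3.139, 0.002, 1.678]
force: [-7.2, -0.5, 24.5]
grip_width: 0.0092
grip_force: 20.0
```

Call:
apply_moves(plan=[0,0,0,0,0,0,0,0,0,0,0,0,0,0,-15,0,0,0,-35,0,0,0,-35,0,0,0,-35,0,0,0,0,0], hand=-0.4)

```text
time_s: 38.95
ee_pos: [0.5256, -0.1145, 0.2057]
eef_rot: [3.135, 0.003, 1.678]
force: [0.7, -0.1, -0.3]
grip_width: 0.0282
grip_force: 0.0
```

Run:
```python
from h import *
obs(); c=cam('scene'); save(c,'s6.png'); P=cloud(c)
b=cv2.inRange(cv2.cvtColor(c['image'],cv2.COLOR_RGB2HSV),(100,150,60),(125,255,255))>0
q=P[b&(P[...,0]>.48)&(P[...,0]<.66)&(P[...,1]<.03)&(P[...,2]>.06)]
A=np.c_[q[:,:2],np.ones(len(q))]; print(np.linalg.lstsq(A,q[:,2],rcond=None)[0],np.percentile(q[:,2],[5,50,95]))
d=np.load('scene0.npz');P=cloud(d)
b=cv2.inRange(cv2.cvtColor(d['image'],cv2.COLOR_RGB2HSV),(100,150,60),(125,255,255))>0
q=P[b&(P[...,0]>.48)&(P[...,0]<.66)&(P[...,1]<.03)&(P[...,2]>.06)]
A=np.c_[q[:,:2],np.ones(len(q))]; print(np.linalg.lstsq(A,q[:,2],rcond=None)[0],np.percentile(q[:,2],[5,50,95]))
d=np.load('top0.npz');P=cloud(d)
s=P[(abs(P[...,0]-.415)<.06)&(abs(P[...,1]+.127)<.05)&(P[...,2]>.138)]
e=(s[:,:2]-S0)@np.array([[np.cos(SY),-np.sin(SY)],[np.sin(SY),np.cos(SY)]]); print(e.min(0),e.max(0),np.sort(e[:,0])[::8].round(3))
```

```text
38.95 [ 0.5256 -0.1145  0.2057] [3.135e+00 3.000e-03 1.678e+00] F [ 0.7 -0.1 -0.3] w 0.0282 0.0 q [-0.28  0.27  1.56 -0.    1.31 -0.39]
[-0.02217039 -0.00045166  0.08511515] [0.06584489 0.07275152 0.07541294]
[-0.0705792  -0.00453584  0.11551422] [0.06632694 0.07574529 0.07983048]
[-0.18175417 -0.01414691] [-0.12922602  0.01286081] [-0.182 -0.18  -0.179 -0.178 -0.176 -0.175 -0.174 -0.173 -0.172 -0.171
 -0.17  -0.169 -0.142 -0.141 -0.14  -0.139 -0.138 -0.137 -0.136 -0.135
 -0.134 -0.133 -0.132 -0.131 -0.13 ]
```

View pics/s6.png

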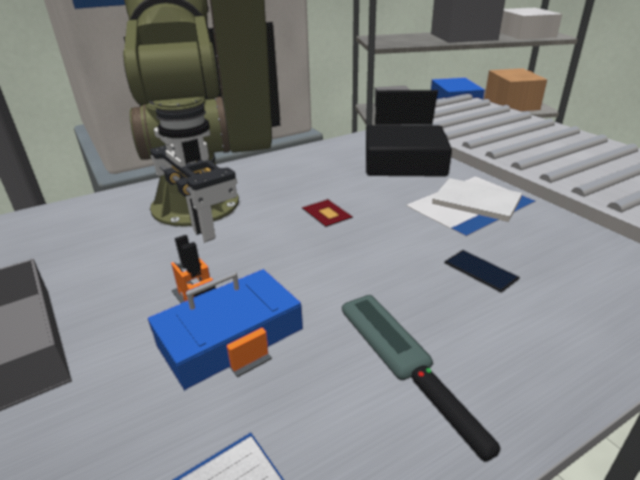

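The lid is closed again (scene px 225,325) and the clamp handle and trigger are free at (187,255). Next I straddle them.

Run:
```python
from h import *
to(st(-145,0,108),SY+np.pi/2)
```

```text
before [ -1.4 -99.7  95. ] after [ -1.5 -99.7  95. ] spin 0.001
```

Call:
apply_moves(plan=[-1,-30,0,0,0,-35,0,0,0,-35,0,0,0,0,0,0,0,0,0,0,0,0,0,0,0,0,20,0,0,0,30,0,0,0,30,0,0,0,15,0,0,0,0,0,0,0,0,0], hand=1)

```text
time_s: 40.2
ee_pos: [0.4253, -0.1257, 0.1066]
eef_rot: [-3.141, -0.0, 1.678]
force: [0.7, -0.2, 0.5]
grip_width: 0.094
grip_force: 0.0
```

Call:
apply_moves(plan=[0,0,0,0,0,0,0,0,0,0,0,0,0,0,0,0,0,0,0,0,0,0,0,0,0,0,0,0,0,0,0,0], hand=-1, squeeze=25)

```text
time_s: 41.0
ee_pos: [0.4243, -0.1258, 0.1066]
eef_rot: [-3.14, 0.0, 1.678]
force: [28.1, 4.4, -16.2]
grip_width: 0.0333
grip_force: 25.2
```

Run:
```python
from h import *
obs(); c=cam('top'); cv2.imwrite('pics/t7.png',cv2.resize(c['image'][150:350,350:550,::-1],None,fx=2,fy=2))
```

```text
41.0 [ 0.4243 -0.1258  0.1066] [-3.14   0.     1.678] F [ 28.1   4.4 -16.2] w 0.0333 25.2 q [-0.37  0.18  1.92 -0.    1.04 -0.48]
```

View pics/t7.png

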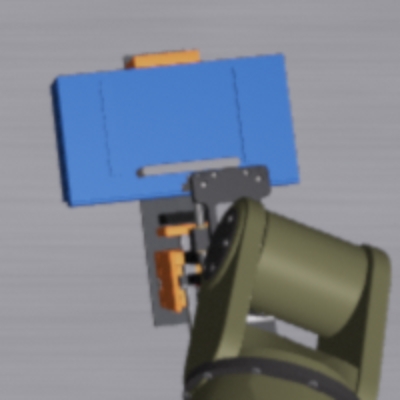

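Call:
apply_moves(plan=[0,3,0,0,0,0,0,0,0,0,0,0,0,0,0,0,0,0,0,0,0,0,0,0], hand=0.8)

```text
time_s: 41.65
ee_pos: [0.4278, -0.1254, 0.1064]
eef_rot: [3.141, -0.0, 1.678]
force: [-0.6, -0.6, -0.6]
grip_width: 0.0754
grip_force: 0.6
```

Call:
apply_moves(plan=[0,0,0,0,0,0,0,0,0,0,0,0,0,0,0,0,0,0,0,0,0,0,0,0,0,0,0,0,0,0,0,0], hand=-1)

```text
time_s: 42.45
ee_pos: [0.4257, -0.1256, 0.1063]
eef_rot: [-3.136, -0.001, 1.678]
force: [-18.5, -3.1, 13.1]
grip_width: 0.0311
grip_force: 25.7
```

```bash
cat >> h.py <<'E'
def jaw():
    c=cam('top'); h=cv2.cvtColor(c['image'],cv2.COLOR_RGB2HSV); m=cv2.inRange(h,(5,150,120),(20,255,255))
    for q in cv2.findContours(m,cv2.RETR_EXTERNAL,cv2.CHAIN_APPROX_NONE)[0]:
        x,y,w,hh=cv2.boundingRect(q)
        if 420<x+w/2<470 and 250<y<320 and w*hh>25: print('orange',x,y,w,hh)
    P=cloud(c); o=m>0
    q=P[o&(P[...,0]<.52)&(P[...,0]>.43)&(abs(P[...,1]+.12)<.04)&(P[...,2]>.03)&(P[...,2]<.085)]
    e=(q[:,:2]-S0)@np.array([np.cos(SY),np.sin(SY)]); print('jaw',len(e),np.percentile(e,[5,50,95]).round(4))
E
python3 - <<'E'
from h import *
obs(); jaw()
E
```

```text
42.45 [ 0.4257 -0.1256  0.1063] [-3.136e+00 -1.000e-03  1.678e+00] F [-18.5  -3.1  13.1] w 0.0311 25.7 q [-0.37  0.19  1.91 -0.    1.05 -0.47]
orange 434 275 9 31
jaw 51 [-0.1365 -0.1057 -0.0992]
```

Call:
apply_moves(plan=[0,-1,0,0,0,0,0,0,0,0,0,0,0,0,0,0,0,0,0,0,0,0,0,0,0,0,0,0,0,0,0,0], hand=0.9)

```text
time_s: 43.3
ee_pos: [0.427, -0.1255, 0.1066]
eef_rot: [3.141, 0.0, 1.678]
force: [0.4, 0.2, 1.2]
grip_width: 0.0884
grip_force: 0.0
```

Run:
```python
from h import *
obs(); jaw()
```

```text
43.3 [ 0.427  -0.1255  0.1066] [3.141 0.    1.678] F [0.4 0.2 1.2] w 0.0884 0.0 q [-0.37  0.18  1.92  0.    1.04 -0.48]
orange 434 275 9 31
jaw 52 [-0.1366 -0.1048 -0.0992]
```

Call:
apply_moves(plan=[0,0,0,0,0,0,0,0,0,0,0,0,0,0,0,0,0,0,0,0,0,0,0,0,0,0,0,0,0,0,0,0], hand=-1)

```text
time_s: 44.15
ee_pos: [0.4257, -0.1256, 0.1064]
eef_rot: [-3.139, -0.0, 1.678]
force: [-11.4, -1.0, 6.0]
grip_width: 0.0314
grip_force: 25.4
```

Run:
```python
from h import *
obs(); jaw()
```

```text
44.15 [ 0.4257 -0.1256  0.1064] [-3.139 -0.     1.678] F [-11.4  -1.    6. ] w 0.0314 25.4 q [-0.37  0.18  1.92 -0.    1.04 -0.48]
orange 434 275 9 31
jaw 52 [-0.1356 -0.0994 -0.0949]
```

Call:
apply_moves(plan=[0,0,0,0,0,0,0,0,0,0,0,0,0,0,0,0,0,0,0,0,0,0,0,0,0,0,0,0,0,0,0,0], hand=0.9)

```text
time_s: 45.0
ee_pos: [0.427, -0.1256, 0.1066]
eef_rot: [3.141, 0.0, 1.678]
force: [0.6, -0.3, -0.0]
grip_width: 0.0886
grip_force: 0.0
```

Call:
apply_moves(plan=[0,0,0,0,0,0,0,0,0,0,0,0,0,0,0,0,0,0,0,0,0,0,0,0,0,0,0,0,0,0,0,0], hand=-1)

```text
time_s: 45.8
ee_pos: [0.4257, -0.1256, 0.1064]
eef_rot: [-3.139, -0.0, 1.678]
force: [-9.1, -1.8, 6.0]
grip_width: 0.0312
grip_force: 25.3
```

Run:
```python
from h import *
obs(); jaw()
```

```text
45.8 [ 0.4257 -0.1256  0.1064] [-3.139 -0.     1.678] F [-9.1 -1.8  6. ] w 0.0312 25.3 q [-0.37  0.18  1.92 -0.    1.04 -0.48]
orange 434 275 9 31
orange 431 256 16 5
jaw 52 [-0.1345 -0.0939 -0.0908]
```

Call:
apply_moves(plan=[0,0,0,0,0,0,0,0,0,0,0,0,0,0,0,0,0,0,0,0,0,0,0,0,0,0,0,0,0,0,0,0], hand=0.9)

```text
time_s: 46.65
ee_pos: [0.427, -0.1255, 0.1066]
eef_rot: [3.141, 0.0, 1.678]
force: [-0.3, -0.3, -0.3]
grip_width: 0.0885
grip_force: 0.0
```

Call:
apply_moves(plan=[0,0,0,0,0,0,0,0,0,0,0,0,0,0,0,0,0,0,0,0,0,0,0,0,0,0,0,0,0,0,0,0], hand=-1)

```text
time_s: 47.45
ee_pos: [0.4257, -0.1256, 0.1064]
eef_rot: [-3.139, -0.0, 1.678]
force: [-9.8, -1.2, 6.9]
grip_width: 0.0311
grip_force: 25.4
```

Run:
```python
from h import *
obs(); jaw()
```

```text
47.45 [ 0.4257 -0.1256  0.1064] [-3.139 -0.     1.678] F [-9.8 -1.2  6.9] w 0.0311 25.4 q [-0.37  0.18  1.92 -0.    1.04 -0.48]
orange 434 275 9 31
orange 431 254 15 6
jaw 54 [-0.1346 -0.0898 -0.0865]
```

Call:
apply_moves(plan=[0,0,0,0,0,0,0,0,0,0,0,0,0,0,0,0,0,0,0,0,0,0,0,0,0,0,0,0,0,0,0,0], hand=0.9)

```text
time_s: 48.3
ee_pos: [0.427, -0.1255, 0.1065]
eef_rot: [3.141, 0.0, 1.678]
force: [0.8, 0.4, -0.9]
grip_width: 0.0884
grip_force: 0.0
```

Call:
apply_moves(plan=[0,0,0,0,0,0,0,0,0,0,0,0,0,0,0,0,0,0,0,0,0,0,0,0,0,0,0,0,0,0,0,0], hand=-1)

```text
time_s: 49.1
ee_pos: [0.4257, -0.1256, 0.1064]
eef_rot: [-3.139, -0.0, 1.678]
force: [-14.3, -1.6, 10.9]
grip_width: 0.0308
grip_force: 25.6
```

Run:
```python
from h import *
obs(); jaw(); c=cam('top'); cv2.imwrite('pics/t8.png',cv2.resize(c['image'][220:330,390:510,::-1],None,fx=4,fy=4))
```

```text
49.1 [ 0.4257 -0.1256  0.1064] [-3.139 -0.     1.678] F [-14.3  -1.6  10.9] w 0.0308 25.6 q [-0.37  0.18  1.92 -0.    1.04 -0.48]
orange 434 275 9 31
orange 431 252 15 6
jaw 63 [-0.1363 -0.0872 -0.0829]
```

View pics/t8.png

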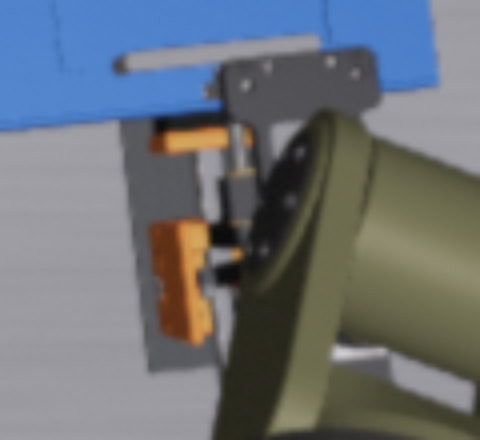

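The pad (crop px ~190,128) has just about reached the lid's apron. Comparing with the starting frame gives the pad thickness.

Run:
```python
import h; from h import *
d=dict(np.load('top0.npz')); P=cloud(d)
hh=cv2.cvtColor(d['image'],cv2.COLOR_RGB2HSV)
w=(P[...,0]>.43)&(P[...,0]<.52)&(abs(P[...,1]+.12)<.022)
e=(P[...,:2]-S0)@np.array([np.cos(SY),np.sin(SY)])
for c,nm in ((d,'start'),(cam('top'),'now')):
    P=cloud(c); e=(P[...,:2]-S0)@np.array([np.cos(SY),np.sin(SY)]); v=(P[...,:2]-S0)@np.array([-np.sin(SY),np.cos(SY)])
    m=(v>.004)&(v<.022)&(e>-.125)&(e<-.066)
    hs=cv2.cvtColor(c['image'],cv2.COLOR_RGB2HSV)
    i=np.argsort(e[m]); print(nm); 
    for k in i[::max(1,len(i)//45)]: print(e[m][k].round(4),P[m][k,2].round(3),hs[m][k])
```

```text
start
-0.1249 0.006 [110  17  88]
-0.1234 0.006 [110  17  89]
-0.1222 0.055 [135   6 158]
-0.1211 0.004 [114  15  87]
-0.1196 0.003 [  8  68 109]
-0.1182 0.006 [171  22  82]
-0.1164 0.065 [ 16 140 167]
-0.1151 0.069 [ 17 149 200]
-0.1137 0.002 [ 2 39 86]
-0.1125 0.065 [ 18 146 205]
-0.111 0.067 [ 18 149 203]
-0.1094 0.068 [ 16 157 196]
-0.1083 0.068 [ 16 153 180]
-0.1069 0.066 [ 11 149 132]
-0.1059 0.004 [ 0 39 78]
-0.1046 0.068 [ 0 36 57]
-0.1034 0.044 [ 0  0 27]
-0.1028 0.004 [115  18  86]
-0.1017 0.059 [90 27 19]
-0.1008 0.007 [113  16  62]
-0.1001 0.064 [150   8  32]
-0.099 0.029 [150  13  20]
-0.0982 0.061 [120   8  31]
-0.0973 0.066 [ 0  0 31]
-0.0965 0.006 [120  20  50]
-0.0958 0.065 [120   7  36]
-0.0947 0.036 [110  21  37]
-0.0938 0.003 [114  14  90]
-0.0927 0.065 [114  18  70]
-0.0909 0.005 [110  18  85]
-0.0895 0.005 [115  17  90]
-0.0878 0.006 [110  17  88]
-0.086 0.003 [107  20  90]
-0.0843 0.002 [107  20  88]
-0.083 0.005 [110  17  90]
-0.0812 0.005 [110  17  88]
-0.0795 0.006 [115  17  89]
-0.0778 0.004 [111  21  87]
-0.0764 0.006 [111  20  89]
-0.0747 0.003 [113  38  
[... 787 characters left out ...]
3 [135   4 129]
-0.1008 0.005 [110  17  92]
-0.0993 0.247 [126  10 125]
-0.0979 0.391 [ 30   7 105]
-0.0962 0.387 [135   4 128]
-0.0941 0.007 [168  14  90]
-0.0921 0.049 [ 16 140 162]
-0.0905 0.068 [ 18 147 208]
-0.0886 0.069 [ 18 146 212]
-0.0865 0.065 [ 18 149 210]
-0.085 0.066 [ 16 160 202]
-0.0838 0.245 [120  12  88]
-0.0824 0.068 [ 12 170 129]
-0.0812 0.249 [114  15  86]
-0.08 0.043 [ 9 98 26]
-0.079 0.062 [ 0  8 32]
-0.078 0.246 [120   9  86]
-0.077 0.065 [ 0  0 32]
-0.0759 0.245 [120  12  86]
-0.0748 0.244 [126  15  86]
-0.0738 0.062 [110 147  85]
-0.0726 0.246 [132  15  85]
-0.0716 0.073 [108 166 172]
-0.0701 0.069 [108 157 196]
-0.0687 0.246 [126  15  86]
-0.0673 0.242 [120  10  74]
```

The pad is pressed in about 2–3 mm, so I'll squeeze once more for a clear margin.

Call:
apply_moves(plan=[0,0,0,0,0,0,0,0,0,0,0,0,0,0,0,0,0,0,0,0,0,0,0,0,0,0,0,0,0,0,0,0], hand=0.9)

```text
time_s: 50.05
ee_pos: [0.427, -0.1255, 0.1065]
eef_rot: [3.141, 0.0, 1.678]
force: [0.3, 0.0, 1.0]
grip_width: 0.0884
grip_force: 0.0
```

Call:
apply_moves(plan=[0,0,0,0,0,0,0,0,0,0,0,0,0,0,0,0,0,0,0,0,0,0,0,0,0,0,0,0,0,0,0,0,0,0,0,0,0,0,0,0], hand=-1)

```text
time_s: 51.05
ee_pos: [0.4257, -0.1256, 0.1064]
eef_rot: [-3.139, -0.0, 1.678]
force: [-9.3, -1.7, 8.5]
grip_width: 0.0315
grip_force: 25.6
```

Run:
```python
from h import *
obs(); jaw()
```

```text
51.05 [ 0.4257 -0.1256  0.1064] [-3.139 -0.     1.678] F [-9.3 -1.7  8.5] w 0.0315 25.6 q [-0.37  0.18  1.92 -0.    1.04 -0.48]
orange 434 275 9 31
jaw 57 [-0.1345 -0.0835 -0.0797]
```

Call:
apply_moves(plan=[0,0,0,0,0,0,0,0,0,0,0,0,0,0,0,0,0,0,0,0,0,0,0,0,0,0,0,0,0,0,0,0], hand=0.9)

```text
time_s: 51.9
ee_pos: [0.427, -0.1255, 0.1066]
eef_rot: [3.141, 0.0, 1.678]
force: [-0.3, -0.4, -0.2]
grip_width: 0.0888
grip_force: 0.0
```

Call:
apply_moves(plan=[0,0,0,0,0,0,0,0,0,0,0,0,0,0,0,0,0,0,0,0,0,0,0,0,0,0,0,0,0,0,0,0,0,0,0,0,0,0,0,0], hand=-1)

```text
time_s: 52.9
ee_pos: [0.4257, -0.1256, 0.1064]
eef_rot: [-3.139, -0.0, 1.678]
force: [-9.1, -1.1, 8.7]
grip_width: 0.0313
grip_force: 25.8
```

Run:
```python
from h import *
obs(); jaw()
```

```text
52.9 [ 0.4257 -0.1256  0.1064] [-3.139 -0.     1.678] F [-9.1 -1.1  8.7] w 0.0313 25.8 q [-0.37  0.18  1.92 -0.    1.04 -0.48]
orange 434 275 9 31
jaw 61 [-0.1349 -0.0828 -0.0787]
```

The jaw advanced only about 1 mm this time, so the pad is under full load. I'll release and retreat.

Call:
apply_moves(plan=[0,0,0,0,0,0,0,0,0,0,0,0,0,0,0,0,0,0,0,0,0,0,0,0,0,0,0,0,0,0,-10,0,0,0,-30,0,0,0,-40,0,0,0,-40,0,40,0,0,0,40,0,0,0,40,0,0,0,40,0,0,0,40,0,0,0,40,0,0,0,0,0,0,0], hand=0.9)

```text
time_s: 54.75
ee_pos: [0.4006, 0.1164, 0.2274]
eef_rot: [3.14, -0.001, 1.682]
force: [-0.7, -0.6, -1.0]
grip_width: 0.0895
grip_force: 0.0
```

Run:
```python
from h import *
obs(); jaw(); c=cam('top'); cv2.imwrite('pics/t9.png',cv2.resize(c['image'][120:330,360:520,::-1],None,fx=3,fy=2.8))
P=cloud(c); e=(P[...,:2]-S0)@np.array([np.cos(SY),np.sin(SY)]); v=(P[...,:2]-S0)@np.array([-np.sin(SY),np.cos(SY)])
m=(P[...,2]>.138)&(P[...,2]<.16)&(abs(v)<.03)&(e<-.12)&(e>-.2); print(len(e[m]),e[m].min(),np.sort(e[m])[::10].round(3))
m=(e>-.06)&(e<.05)&(abs(v)<.1)&(P[...,2]<.09); print(np.polyfit(e[m],P[m][:,2],1))
```

```text
54.75 [0.4006 0.1164 0.2274] [ 3.140e+00 -1.000e-03  1.682e+00] F [-0.7 -0.6 -1. ] w 0.0895 0.0 q [ 0.19 -0.02  1.84  0.    1.33  0.08]
orange 459 282 4 13
orange 434 275 9 31
orange 431 251 23 6
jaw 77 [-0.1333 -0.0848 -0.0814]
194 -0.18181407969058014 [-0.182 -0.18  -0.178 -0.176 -0.175 -0.174 -0.172 -0.171 -0.169 -0.143
 -0.141 -0.14  -0.139 -0.138 -0.136 -0.135 -0.134 -0.132 -0.131 -0.13 ]
[-0.00031943  0.07137163]
```

View pics/t9.png

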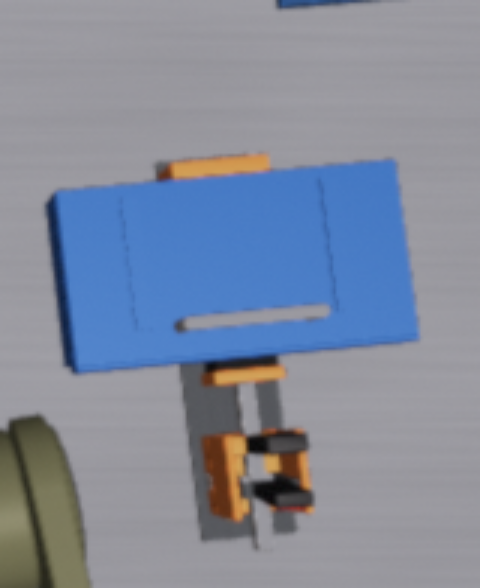

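The lid is flat, the pad is against the apron (px ~245,362), and the trigger is back at its released position. As a last check I'll compare jaw travel between the two unobscured frames.

Run:
```python
from h import *
for c in (dict(np.load('top0.npz')),cam('top')):
    hs=cv2.cvtColor(c['image'],cv2.COLOR_RGB2HSV); v,u=np.mgrid[:480,:640]
    g=[]
    dk=(hs[...,2]<45)&(hs[...,1]<80)
    for col in range(434,450):
        o=[r for r in range(240,272) if 5<=hs[r,col,0]<=20 and hs[r,col,1]>110]
        if o: 
            p=ray(c,col,min(o)-.5,.068); q=ray(c,col,max(o)+.5,.068); d=[r for r in range(min(o)-12,min(o)) if dk[r,col]]
            k=ray(c,col,min(d)-.5,.068) if d else p*np.nan
            g.append([(x[:2]-S0)@[np.cos(SY),np.sin(SY)] for x in (p,q,k)])
    print(len(g),np.nanmedian(g,0).round(4))
```

```text
16 [-0.106  -0.1177 -0.0947]
16 [-0.0789 -0.0915 -0.0757]
```

```bash
python3 -c "
from h import *
print(ctrl.hand_in())"
```

```text
the job is handed in; nothing more can be done
None
```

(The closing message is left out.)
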